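# Clamp the freshly glued bamboo mat holder

## Task

The bamboo mat holder has just been glued: clamp it with the one-hand bar clamp. First push the clamp's loose end jaw all the way onto the bar until its spring button clicks home. Then squeeze the trigger to the handle and let it out again, pull after pull, until both pads bear on the holder, and finish while still holding handle and trigger squeezed together between the fingers, the holder snug in the clamp; squeeze gently, the bamboo is crushed at about 70 N between the pads, and leave the other things alone.

Things in the scene. Friction and masses are not known exactly. Their poses are not given: they have to be found in the camera images.
- squeeze_point (a point): point midway between the outer faces of handle and released trigger, 42 mm above the table (the clamp's middle plane). Its y axis runs along the bar from head to end jaw, x square to it, from handle to jaws; the bar's axis lies 58 mm to +x. Here the handle's outer face is 30 mm to -y and the released trigger's 30 mm to +y (60 mm over both); squeezed to its stop, 38 mm
- handle: grip of the clamp: a fixed grey bar 24 mm wide (along the bar), 28 mm high, from 18 to 118 mm off the bar's axis on the side away from the jaws; free space all round it above the board. Origin on the bar's axis at the head pad's face; axes as squeeze_point
- trigger_grip: finger blade of the trigger, 70 x 12 x 24 mm, origin at its centre; it stands in front of the handle (end jaw's side) and swings towards it. Leverage about 2: once the pads bear, 20 N of grip at squeeze_point presses them on with 10 to 40 N, 30 N with 25 to 55 N (most if only the trigger-side finger bears); from about 40 N of grip the holder is crushed
- trigger (a joint): trigger angle, rad: 0 let out (a spring of 4 to 6 N at the fingers returns it), 0.19 at its stop. A pull to 0.15 or more draws the bar in by one or more 7.5 mm teeth; let it out below 0.03 to catch the next tooth
- clamp_bar (a joint): how far the bar has been drawn in through the head, m, 0 to 0.05; starts at 0 to 0.012. A brake holds it against about 10 N either way, so push the end jaw with less than that
- bar_tail (a point): rear end of the steel bar (20 x 6 mm, 320 mm long) behind the head; it moves away from the head as the bar is drawn in
- end_jaw (a joint): how far the end jaw stands out from its home on the bar, m: 0 = bottomed and clicked home; starts at 0.026 to 0.042. It slides with 2 N, the spring button needs 3 to 7 N over the last 16 mm and drops in below 0.0015; then it has 1.5 mm of play outwards, up to 3.5 mm under load
- end_face (a point): centre of the end jaw's flat outer end face (34 x 26 mm, upright, facing +y away from the head), on the bar's axis, 42 mm above the table: the place to push it, towards the head
- end_pad: rubber pad of the end jaw, 44 x 8 x 32 mm; origin on the bar's axis in the plane of its working face; the pad lies 32 to 76 mm to +x of it; y axis along the bar, away from the head
- head_pad: fixed rubber pad of the clamp's head, the same size; origin on the bar's axis in the plane of its working face; when the holder is clamped the two origins are 90 mm apart
- bamboo_holder: empty open bamboo mat holder, 70 x 90 x 75 mm (90 along the bar), standing on the 12 mm board between the pads, 2 to 11 mm from the head pad; about 0.35 kg; origin at the centre of its underside
- onggi_jar: small empty brown onggi jar, 136 mm across, 138 mm high, on the table; leave alone
- jar_lid: white plastic jar lid with a knob, 136 mm across, lying on the table; leave alone
- steel_tongs: steel tongs, about 235 mm long, lying on the table; leave alone
- clay_pot: small terracotta pot, 90 mm across, 85 mm high, on the table; leave alone
- glue_bottle: white glue bottle, 40 mm across, 105 mm high, standing on the board behind the clamp's head (jaws' side); leave alone
- glue_brush: flat glue brush with a wooden handle lying on the board's handle side, along the bar; leave alone
Things that resemble listed ones, but are neither listed nor needed, are in the scene too. Leave any green or purple look-alike of the bamboo_holder alone.

How it is judged:
By the outcome, as a careful person would: the job done as asked, in the order asked, and still so for the second after the job is handed in, while the arm keeps its last pose, push and grip.
It also fails if it takes over 48 s, if anything falls off the work surface, if the arm or the gripper's body presses on something with over 40 N, if the wrist force passes 120 N, or if a joint passes its speed limit or range.

## Robot

A 6-joint arm with a two-finger parallel gripper is mounted at the origin on the work surface. World frame = base frame: x ahead of the robot, y to its left, z up, the work surface at z = 0. Lengths are in m, angles in degrees, forces in N, time in s.
With the tool pointing down it reaches from about 0.375 to 0.9 m from the base axis. Payload 3.1 kg.
Tool frame: the origin (TCP) lies between the finger pads; the fingertips stand 22 mm ahead of it and the grasp point (between the pads) lies 3 mm ahead of it; y points along the fingers, x is the direction in which the jaws open and shut, and the axes are right-handed (so a half turn about y gives the same grasp; the last joint's range is limited). The gripper opens to 87 mm and grips with 3 to 60 N. Pads are 19 mm wide; open, the fingers measure 117 mm over their backs; the gripper's body (75 mm by 190 mm) begins 51 mm behind the grasp point.
Start: joints at [-10.227, 30.224, 82.088, -0, 67.689, -10.227], TCP at [0.625, 0, 0.245] pointing down, gripper open.
Joint ranges: [-176.69, 176.69], [-43.24, 126.21], [12.49, 139.97], [-82, 262], [0, 151.66], [-163.58, 163.58]. Speed limits (degrees/s): [159.86, 159.86, 180, 180, 180, 180].

## Interface

Orientations are given as a 3x3 rotation matrix whose columns are the frame's x, y, z axes.
In Python, from rig import bot, imaging, workorder gives the robot as it stands. The module is installed in compiled form; this text tells all that it offers.
- The arm moves only by the tool drive_tool, never from a script. Its argument "commands" is a list of rows, each an object of numbers: "dx", "dy", "dz": the shift along the tool's x, y, z normalised to -1 to 1, where 1 is 4 cm; "wx", "wy", "wz": the turn, a rotation vector about the tool's x, y, z normalised to -1 to 1, where 1 is pi/2 rad; "grip": the finger opening in mm, from 0 to 87. In form: [{"dx": .., "dy": .., "dz": .., "wx": .., "wy": .., "wz": .., "grip": ..}, ...]. A call has 1 to 8 rows; each row shifts and turns the commanded pose from where the row before left it, along the tool's axes as they then stand; what a row does not reach is not made up. A row lasts 1/8 s, in which the tool goes at most 62.5 mm and 10.7 degrees, less where a joint would pass 70% of its speed; a pose out of reach is approached as far as the arm can. A call with a number of a shift or a turn outside -1 to 1 is refused whole. A call with a gripper value outside its range is refused whole. The fingers move at their own pace and stop on an object; the grip force is fixed at half the most. Time passes only in rows, so rows that do not move let the fingers close. It gives the time, the measured TCP pose, the force and the opening at its end, in the units of the state.
- bot.read_state(): the state, without advancing time (a new reading comes with each control period).
- imaging.capture(name): name is "scene" or "side" or "wrist"; returns (picture, depth): 384x512x3 uint8, red, green, blue; 384x512 float32, m along the optical axis (not along the pixel's ray), 0 where there is no reading.
- imaging.get_calibration(name): a dict with "mtx" (3x3 intrinsics, pixels), "world_to_cam" (4x4, takes a point from world to camera coordinates). Camera axes: x right, y down, z forward; pixel columns grow to the right and rows downward; lengths in m; the calibration is good to about 2 mm. A picture is of the moment at which its call begins: read the wrist's pose just before it. get_calibration takes no time and is no camera call; for the wrist camera it gives the pose at the moment of the call.
- workorder.hand_in(): hands the job in, once; it reports no verdict.
The state is a dict: "time_s": time; "joint_positions": joint angles; "qvel": joint speeds; "tau": joint torques, N m; "position": TCP position; "tcp_rot": TCP orientation; "force": force on the tool from outside, world axes, zero at the start; "moment": the same for the moment, N m; "opening": opening from 0.0 (shut) to 1.0 (fully open).
Only numpy, scipy, OpenCV 4.12 (cv2) and the standard library are available. Lean on these libraries where they do the work, as an engineer would, in place of code of your own. Each camera call takes 0.05 s, during which the arm holds its last target. There are 200 camera calls.

## Working session

There is one attempt and no reset: what is moved stays moved. The work goes in short steps, Python scripts to look and compute and a tool call to move; the robot and the scene stay as the last step left them, time stands still between calls to the robot, and variables do not carry over. Pictures are saved under pics/ and viewed, on a budget of 10 in all, crops included, one or two more only if the job needs it, and the job is handed in when it is done.

Besides the shell and the picture viewer there is one more tool, called after "Call:" as name([rows], argument=value, ...), one row to a line, values as JSON. drive_tool: Moves the arm, as the interface text tells. Its arguments: {"type":"object","properties":{"commands":{"type":"array"}},"required":["commands"]}

```bash
mkdir -p pics; cat > h.py <<'E'
import numpy as np, cv2
from rig import bot, imaging, workorder
def cap(n):
    p,d=imaging.capture(n); c=imaging.get_calibration(n); return p,d,np.array(c["mtx"]),np.array(c["world_to_cam"])
def cloud(d,K,T):
    v,u=np.mgrid[:d.shape[0],:d.shape[1]]
    P=np.stack([(u-K[0,2])/K[0,0]*d,(v-K[1,2])/K[1,1]*d,d],-1)
    return (P-T[:3,3])@T[:3,:3]
def ray(u,v,z,K,T):
    r=T[:3,:3].T@np.linalg.inv(K)@np.array([u,v,1.]); o=-T[:3,:3].T@T[:3,3]
    return o+r*(z-o[2])/r[2]
def proj(p,K,T):
    q=K@(T[:3,:3]@np.array(p)+T[:3,3]); return q[:2]/q[2]
E
python3 - <<'E'
from h import *
for n in("scene","side"):
    p,d,K,T=cap(n); np.savez(f"{n}.npz",p=p,d=d,K=K,T=T); print(n,K.round(1).tolist(),(-T[:3,:3].T@T[:3,3]).round(3),T[2,:3].round(2))
    cv2.imwrite(f"pics/{n}0.png",cv2.resize(p[:,:,::-1],(800,600)))
E
```

```text
scene [[380.5, 0.0, 253.8], [0.0, 380.5, 198.9], [0.0, 0.0, 1.0]] [1.141 0.128 1.119] [-0.5  -0.12 -0.86]
side [[458.4, 0.0, 254.4], [0.0, 458.4, 188.0], [0.0, 0.0, 1.0]] [-0.273 -1.012  1.036] [ 0.5   0.62 -0.61]
```

View pics/scene0.png

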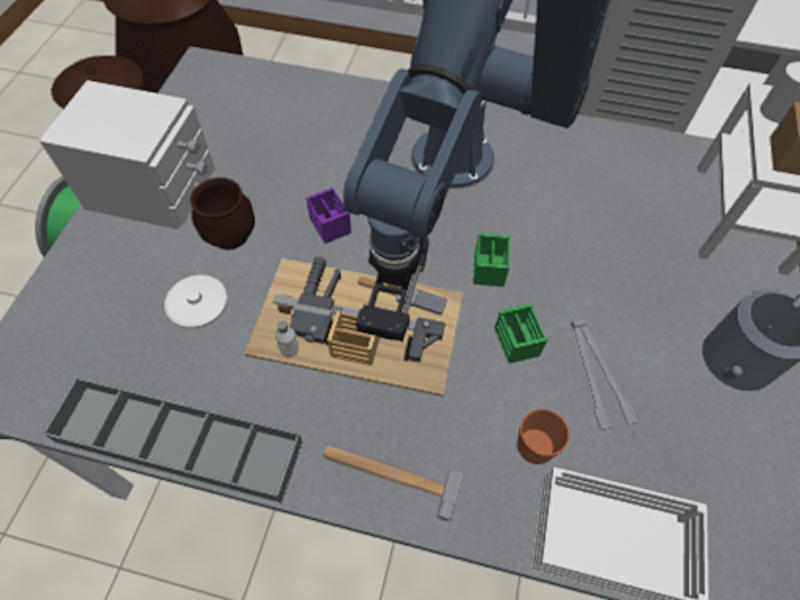

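View pics/side0.png

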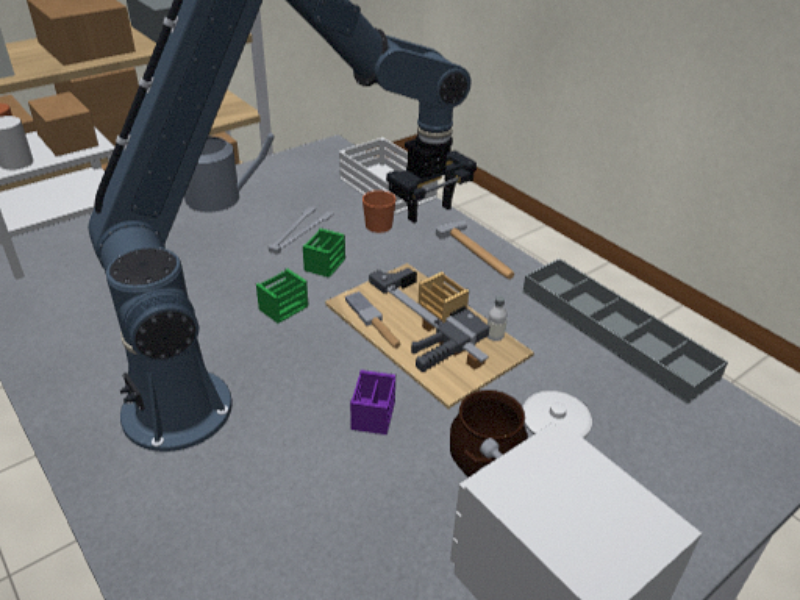

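The end jaw lies at about (425,338) in the scene view and (390,280) in the side view. The handle is at (315,275) in scene and (440,352) in side, with the trigger blade beside it. The bamboo holder is at (353,338) in scene and (443,297) in side; the green and purple crates are look-alikes. Next is a wrist view and a top-down map from depth.

```bash
python3 - <<'E'
from h import *
p,d,K,T=cap("wrist"); np.savez("wrist.npz",p=p,d=d,K=K,T=T); print((-T[:3,:3].T@T[:3,3]).round(3),T[2,:3].round(2),K[0,0],bot.read_state()["tcp_rot"])
R=1250
x0,y0=0.47,-0.28
img=np.zeros((400,500,3),np.uint8); H=np.full((400,500),-1.)
for n in("side","wrist","scene"):
    z=np.load(n+".npz"); P=cloud(z["d"],z["K"],z["T"]).reshape(-1,3); C=z["p"].reshape(-1,3)
    m=(z["d"].ravel()>0)&(P[:,2]>-.02)&(P[:,2]<0.13); P=P[m];C=C[m]
    i=((P[:,0]-x0)*R).astype(int); j=((P[:,1]-y0)*R).astype(int)
    ok=(i>=0)&(i<400)&(j>=0)&(j<500)
    o=np.argsort(P[:,2]); 
    for k in o:
        if ok[k]:
            for a in(0,1):
                for b in (0,1):
                    ii,jj=min(i[k]+a,399),min(j[k]+b,499)
                    if P[k,2]>H[ii,jj]: H[ii,jj]=P[k,2]; img[ii,jj]=C[k]
np.save("H.npy",H)
w=cv2.resize(p,(400,300)); out=np.zeros((600,800,3),np.uint8)
a=cv2.resize(p,(800,600)); cv2.imwrite("pics/wrist0.png",a[:,:,::-1])
for g in range(0,400,50):
    img[g,::4]=(255,0,0)
for g in range(0,500,50): img[::4,g]=(255,0,0)
cv2.imwrite("pics/top0.png",cv2.resize(img,(750,600),interpolation=0)[:,:,::-1])
E
```

```text
[0.624 0.078 0.383] [-0.   -0.29 -0.96] 297.23535380363137 [[ 9.99998697e-01 -1.61382837e-03  3.32441835e-05]
 [-3.27378454e-05  3.13775091e-04  9.99999950e-01]
 [-1.61383872e-03 -9.99998649e-01  3.13721849e-04]]
```

View pics/top0.png

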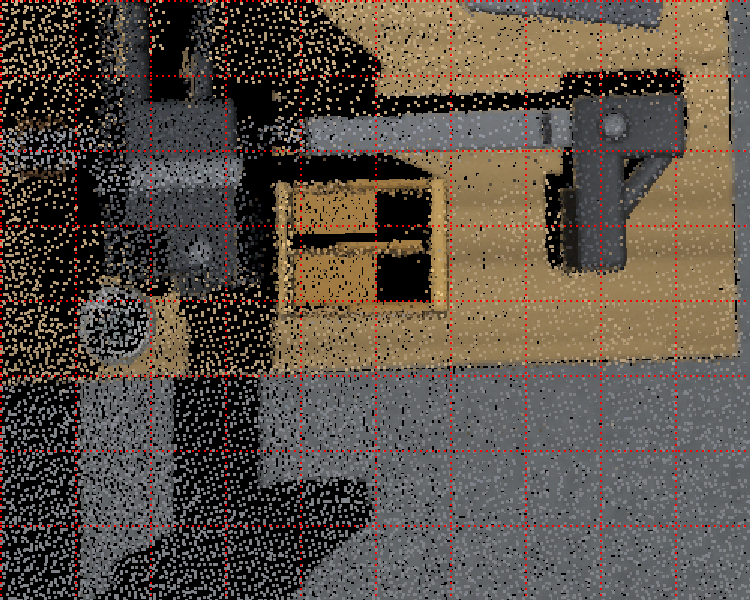

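View pics/wrist0.png

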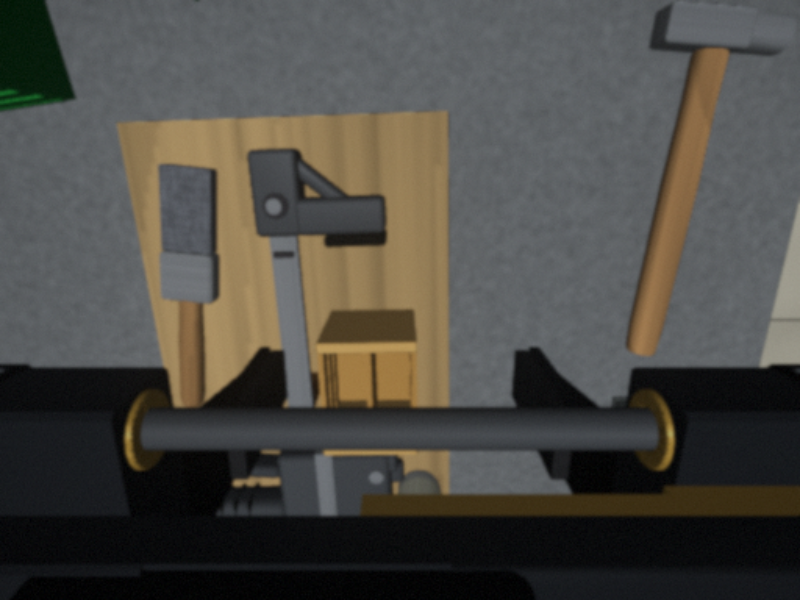

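Top map: 0.533 mm per pixel, x = 0.47 + v·s, y = −0.28 + u·s. It shows the end jaw block at (573–685, 95–155), the holder at (275–445, 178–318), the head at (130–240, 100–290), and the handle and trigger stubs at (130,50) and (205,50). The wrist view confirms the end jaw, with its button at (273,206), and the brush lying along the bar. Now I'll fit the bar axis, end face, handle and trigger.

```bash
python3 - <<'E'
from h import *
def get(ns):
    return np.concatenate([(lambda z:cloud(z["d"],z["K"],z["T"])[z["d"]>0])(np.load(n+".npz")) for n in ns])
for n in("side","wrist","scene"):
    P=get([n])
    s=lambda x,y,z:P[(P[:,0]>x[0])&(P[:,0]<x[1])&(P[:,1]>y[0])&(P[:,1]<y[1])&(P[:,2]>z[0])&(P[:,2]<z[1])]
    print("==",n)
    b=s((.5,.58),(-.1,.0),(.03,.06)); b=b[(b[:,0]<.562)]
    for y in np.arange(-.1,.02,.02):
        q=s((.515,.562),(y,y+.02),(.04,.06))
        if len(q)>10: print("bar y%.2f"%(y+.01),len(q),np.percentile(q[:,0],[3,50,97]).round(4),np.median(q[:,2]).round(4))
    q=s((.5,.57),(.0,.12),(.05,.075)); 
    if len(q): print("endjaw top",len(q),np.percentile(q[:,0],[2,98]).round(4),np.percentile(q[:,1],[2,98]).round(4),np.percentile(q[:,2],[5,50,95]).round(4))
    q=s((.525,.55),(.06,.12),(.025,.075))
    if len(q):print("endface y by z",[(zz,np.percentile(q[(q[:,2]>zz)&(q[:,2]<zz+.01)][:,1],[50,90,98]).round(4)) for zz in(.025,.035,.045,.055) if ((q[:,2]>zz)&(q[:,2]<zz+.01)).sum()>5])
    for x in np.arange(.42,.53,.02):
        q=s((x,x+.02),(-.26,-.1),(.028,.08))
        if len(q)>10:
            h,e=np.histogram(q[:,1],np.arange(-.26,-.1,.005)); print("x%.2f"%(x+.01),"z95",np.percentile(q[:,2],95).round(3),{round(float(e[i]),3):int(h[i]) for i in range(len(h)) if h[i]})
    q=s((.56,.66),(-.15,-.02),(.07,.1)); 
    if len(q): print("holder top",np.percentile(q[:,0],[2,98]).round(4),np.percentile(q[:,1],[2,98]).round(4),np.median(q[:,2]))
    q=s((.44,.62),(-.24,-.15),(.04,.12)); 
    if len(q): print("head zmax",np.percentile(q[:,2],[50,90,99]).round(3))
# crop
z=np.load("side.npz");c=z["p"][150:260,200:350]; cv2.imwrite("pics/crop.png",cv2.resize(c,None,fx=5,fy=5,interpolation=2)[:,:,::-1])
E
```

```text
== side
bar y-0.09 28 [0.5328 0.5407 0.5538] 0.0479
bar y-0.07 25 [0.5328 0.5429 0.5542] 0.0475
bar y-0.05 27 [0.5322 0.5424 0.5529] 0.0472
bar y-0.03 24 [0.5295 0.5393 0.5536] 0.0477
bar y-0.01 23 [0.532  0.5407 0.5503] 0.0478
bar y0.01 24 [0.5291 0.5374 0.5505] 0.0485
endjaw top 147 [0.5222 0.5688] [0.0101 0.0822] [0.0508 0.0571 0.063 ]
endface y by z [(0.055, array([0.0708, 0.0805, 0.0838]))]
x0.43 z95 0.06 {-0.23: 13, -0.225: 10, -0.22: 12, -0.215: 10, -0.21: 6, -0.205: 3, -0.12: 1, -0.11: 2}
x0.45 z95 0.06 {-0.235: 1, -0.23: 18, -0.225: 14, -0.22: 9, -0.215: 5, -0.21: 6, -0.205: 3, -0.18: 4, -0.175: 14, -0.17: 8, -0.165: 5, -0.13: 1, -0.125: 1, -0.12: 7, -0.115: 7, -0.11: 3}
x0.47 z95 0.06 {-0.23: 13, -0.225: 17, -0.22: 6, -0.215: 7, -0.21: 5, -0.205: 3, -0.18: 10, -0.175: 20, -0.17: 3}
x0.49 z95 0.061 {-0.23: 11, -0.225: 21, -0.22: 9, -0.215: 7, -0.21: 5, -0.205: 2, -0.185: 1, -0.18: 17, -0.175: 13, -0.17: 4}
x0.51 z95 0.061 {-0.23: 9, -0.225: 23, -0.22: 6, -0.215: 5, -0.21: 4, -0.205: 2, -0.185: 4, -0.18: 18, -0.175: 11, -0.17: 1}
x0.53 z95 0.061 {-0.26: 8, -0.255: 4, -0.25: 3
[... 2045 characters left out ...]
: 12, -0.165: 1}
x0.49 z95 0.058 {-0.23: 2, -0.225: 7, -0.22: 8, -0.215: 7, -0.21: 10, -0.205: 7, -0.185: 1, -0.18: 5, -0.175: 8, -0.17: 15}
x0.51 z95 0.057 {-0.23: 1, -0.225: 7, -0.22: 9, -0.215: 7, -0.21: 6, -0.205: 11, -0.185: 1, -0.18: 7, -0.175: 11, -0.17: 4}
x0.53 z95 0.06 {-0.26: 2, -0.255: 3, -0.25: 1, -0.245: 1, -0.24: 2, -0.235: 1, -0.23: 3, -0.225: 5, -0.22: 7, -0.215: 7, -0.21: 10, -0.205: 6, -0.2: 6, -0.195: 4, -0.19: 6, -0.185: 5, -0.18: 9, -0.175: 5, -0.17: 7, -0.165: 6, -0.16: 7, -0.155: 2, -0.15: 3, -0.145: 1, -0.14: 4, -0.135: 3, -0.13: 2, -0.125: 3, -0.12: 3, -0.115: 2, -0.11: 3}
holder top [0.5689 0.6379] [-0.1322 -0.0432] 0.07998669223447724
head zmax [0.056 0.059 0.061]
```

View pics/crop.png

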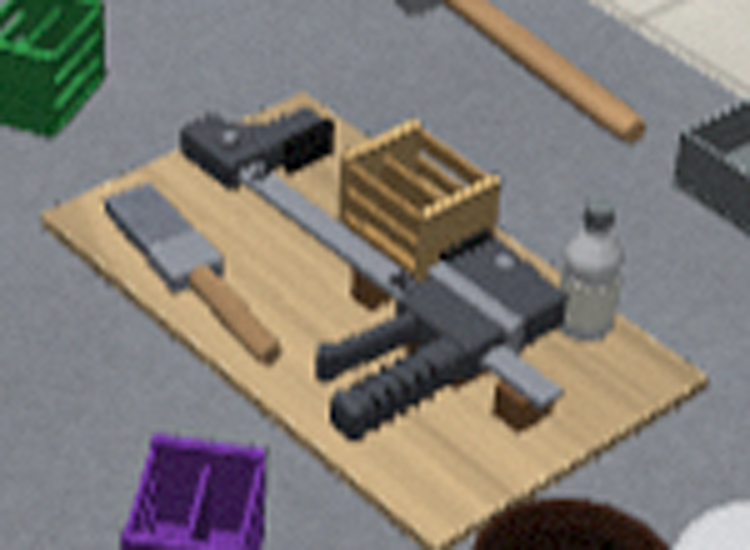

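The bar axis is x ≈ 0.5387 − 0.037·y. The end face is at y ≈ 0.0845, and the squeeze point at about (0.488, −0.199). Anything else that could be taken for the holder is a green or purple crate. Moving now: closed fingers to a point beyond the end face.

Call:
drive_tool([
  {"dx": -0.75,"dz": 0.9,"grip": 0},
  {"dx": -0.75,"dz": 0.9,"grip": 0},
  {"dx": -0.74,"dz": 0.9,"wy": -0.023,"grip": 0},
  {"dy": 1,"grip": 0},
  {"dy": 1,"grip": 0},
  {"dy": 1,"grip": 0},
  {"dy": 1,"grip": 0},
  {"grip": 0},
])

```text
schema error: expected keys dx, dy, dz, wx, wy, wz, grip
```

Call:
drive_tool([
  {"dx": -0.75,"dy": 0,"dz": 0.9,"wx": 0,"wy": 0,"wz": 0,"grip": 0},
  {"dx": -0.75,"dy": 0,"dz": 0.9,"wx": 0,"wy": 0,"wz": 0,"grip": 0},
  {"dx": -0.74,"dy": 0,"dz": 0.9,"wx": 0,"wy": -0.023,"wz": 0,"grip": 0},
  {"dx": 0,"dy": 1,"dz": 0,"wx": 0,"wy": 0,"wz": 0,"grip": 0},
  {"dx": 0,"dy": 1,"dz": 0,"wx": 0,"wy": 0,"wz": 0,"grip": 0},
  {"dx": 0,"dy": 1,"dz": 0,"wx": 0,"wy": 0,"wz": 0,"grip": 0},
  {"dx": 0,"dy": 1,"dz": 0,"wx": 0,"wy": 0,"wz": 0,"grip": 0},
  {"dx": 0,"dy": 0,"dz": 0,"wx": 0,"wy": 0,"wz": 0,"grip": 0},
])

```text
time_s: 1.15
position: [0.5329, 0.108, 0.0819]
tcp_rot: [[0.999, -0.008, -0.036], [0.036, 0.0, 0.999], [-0.008, -1.0, 0.0]]
force: [-1.1, -0.2, 0.8]
opening: 0.174
```

Call:
drive_tool([
  {"dx": 0.05,"dy": 0.6,"dz": 0,"wx": 0,"wy": 0,"wz": 0,"grip": 0},
  {"dx": 0,"dy": 0.15,"dz": 0,"wx": 0,"wy": 0,"wz": 0,"grip": 0},
  {"dx": 0,"dy": 0,"dz": 0,"wx": 0,"wy": 0,"wz": 0,"grip": 0},
  {"dx": 0,"dy": 0,"dz": -0.15,"wx": 0,"wy": 0,"wz": 0,"grip": 0},
  {"dx": 0,"dy": 0,"dz": -0.1,"wx": 0,"wy": 0,"wz": 0,"grip": 0},
  {"dx": 0,"dy": 0,"dz": 0,"wx": 0,"wy": 0,"wz": 0,"grip": 0},
])

```text
time_s: 1.9
position: [0.5381, 0.0976, 0.0551]
tcp_rot: [[0.999, 0.001, -0.035], [0.035, -0.0, 0.999], [0.001, -1.0, -0.0]]
force: [-0.0, -0.4, -0.3]
opening: 0.004
```

```bash
python3 - <<'E'
from h import *
print(bot.read_state()["position"])
z=cap("side"); c=z[0][150:260,200:350]; cv2.imwrite("pics/push1.png",cv2.resize(c,None,fx=5,fy=5,interpolation=2)[:,:,::-1])
E
```

```text
[0.53805455 0.0976167  0.05505412]
```

View pics/push1.png

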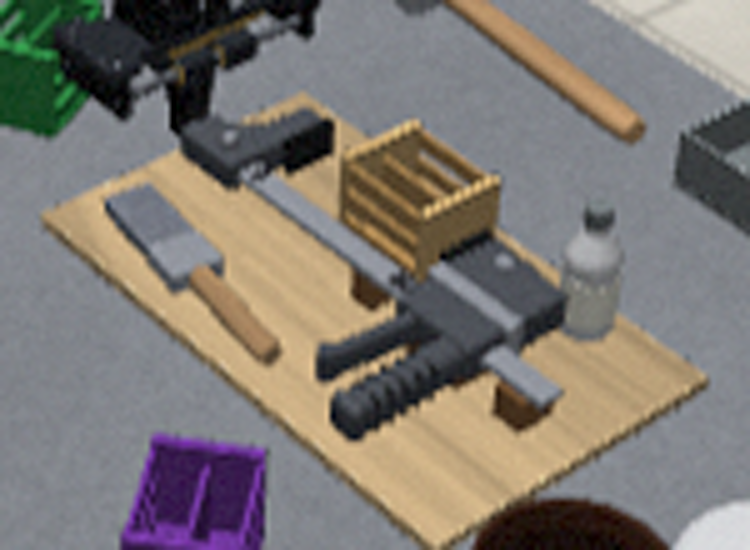

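The fingers stand just behind the end face, at (190,120), and nothing is touched yet. Pushing slowly from here.

Call:
drive_tool([
  {"dx": -0.06,"dy": 0.08,"dz": 0,"wx": 0,"wy": 0,"wz": 0,"grip": 0},
  {"dx": 0,"dy": 0,"dz": -0.05,"wx": 0,"wy": 0,"wz": 0,"grip": 0},
  {"dx": 0,"dy": 0,"dz": -0.05,"wx": 0,"wy": 0,"wz": 0,"grip": 0},
  {"dx": 0,"dy": 0,"dz": -0.05,"wx": 0,"wy": 0,"wz": 0,"grip": 0},
  {"dx": 0,"dy": 0,"dz": -0.05,"wx": 0,"wy": 0,"wz": 0,"grip": 0},
  {"dx": 0,"dy": 0,"dz": -0.05,"wx": 0,"wy": 0,"wz": 0,"grip": 0},
  {"dx": 0,"dy": 0,"dz": -0.05,"wx": 0,"wy": 0,"wz": 0,"grip": 0},
])

```text
time_s: 2.82
position: [0.5357, 0.0859, 0.0514]
tcp_rot: [[0.999, -0.0, -0.036], [0.036, 0.0, 0.999], [-0.0, -1.0, 0.0]]
force: [-1.8, 1.7, -1.0]
opening: 0.006
```

Call:
drive_tool([
  {"dx": 0,"dy": 0,"dz": -0.05,"wx": 0,"wy": 0,"wz": 0,"grip": 0},
  {"dx": 0,"dy": 0,"dz": -0.05,"wx": 0,"wy": 0,"wz": 0,"grip": 0},
  {"dx": 0,"dy": 0,"dz": -0.05,"wx": 0,"wy": 0,"wz": 0,"grip": 0},
])

```text
time_s: 3.2
position: [0.5359, 0.0799, 0.0514]
tcp_rot: [[0.999, -0.0, -0.036], [0.036, 0.0, 0.999], [-0.0, -1.0, 0.0]]
force: [-1.7, 1.0, -0.2]
opening: 0.005
```

Call:
drive_tool([
  {"dx": 0,"dy": 0,"dz": -0.05,"wx": 0,"wy": 0,"wz": 0,"grip": 0},
  {"dx": 0,"dy": 0,"dz": -0.05,"wx": 0,"wy": 0,"wz": 0,"grip": 0},
  {"dx": 0,"dy": 0,"dz": -0.05,"wx": 0,"wy": 0,"wz": 0,"grip": 0},
])

```text
time_s: 3.58
position: [0.5362, 0.0739, 0.0514]
tcp_rot: [[0.999, -0.0, -0.036], [0.036, 0.0, 0.999], [-0.0, -1.0, 0.0]]
force: [-1.4, 1.3, 0.8]
opening: 0.005
```

Call:
drive_tool([
  {"dx": 0,"dy": 0,"dz": -0.04,"wx": 0,"wy": 0,"wz": 0,"grip": 0},
  {"dx": 0,"dy": 0,"dz": -0.04,"wx": 0,"wy": 0,"wz": 0,"grip": 0},
])

```text
time_s: 3.82
position: [0.5364, 0.0708, 0.0514]
tcp_rot: [[0.999, 0.0, -0.036], [0.036, 0.0, 0.999], [0.0, -1.0, 0.0]]
force: [-0.6, 2.5, 0.5]
opening: 0.008
```

Call:
drive_tool([
  {"dx": 0,"dy": 0,"dz": -0.04,"wx": 0,"wy": 0,"wz": 0,"grip": 0},
  {"dx": 0,"dy": 0,"dz": -0.04,"wx": 0,"wy": 0,"wz": 0,"grip": 0},
])

```text
time_s: 4.08
position: [0.5364, 0.068, 0.0514]
tcp_rot: [[0.999, 0.0, -0.036], [0.036, 0.001, 0.999], [0.0, -1.0, 0.001]]
force: [-1.8, 4.6, -0.0]
opening: 0.005
```

Call:
drive_tool([
  {"dx": 0,"dy": 0,"dz": -0.03,"wx": 0,"wy": 0,"wz": 0,"grip": 0},
  {"dx": 0,"dy": 0,"dz": -0.03,"wx": 0,"wy": 0,"wz": 0,"grip": 0},
])

```text
time_s: 4.32
position: [0.5365, 0.0654, 0.0514]
tcp_rot: [[0.999, 0.0, -0.036], [0.036, 0.0, 0.999], [0.0, -1.0, 0.0]]
force: [0.0, 6.3, 0.5]
opening: 0.006
```

Call:
drive_tool([
  {"dx": 0,"dy": 0,"dz": -0.03,"wx": 0,"wy": 0,"wz": 0,"grip": 0},
  {"dx": 0,"dy": 0,"dz": -0.03,"wx": 0,"wy": 0,"wz": 0,"grip": 0},
])

```text
time_s: 4.58
position: [0.5367, 0.0624, 0.0513]
tcp_rot: [[0.999, 0.0, -0.036], [0.036, -0.0, 0.999], [0.0, -1.0, -0.001]]
force: [-1.6, 3.0, -0.5]
opening: 0.007
```

Call:
drive_tool([
  {"dx": 0,"dy": 0,"dz": -0.03,"wx": 0,"wy": 0,"wz": 0,"grip": 0},
  {"dx": 0,"dy": 0,"dz": -0.03,"wx": 0,"wy": 0,"wz": 0,"grip": 0},
])

```text
time_s: 4.82
position: [0.5368, 0.0603, 0.0514]
tcp_rot: [[0.999, 0.0, -0.036], [0.036, -0.0, 0.999], [0.0, -1.0, -0.0]]
force: [-0.7, 2.0, -0.3]
opening: 0.005
```

Call:
drive_tool([
  {"dx": 0,"dy": 0,"dz": -0.025,"wx": 0,"wy": 0,"wz": 0,"grip": 0},
  {"dx": 0,"dy": 0,"dz": -0.025,"wx": 0,"wy": 0,"wz": 0,"grip": 0},
])

```text
time_s: 5.08
position: [0.5369, 0.0583, 0.0514]
tcp_rot: [[0.999, 0.0, -0.036], [0.036, -0.0, 0.999], [0.0, -1.0, -0.0]]
force: [-1.1, 2.8, 0.6]
opening: 0.005
```

Call:
drive_tool([
  {"dx": 0,"dy": 0,"dz": -0.02,"wx": 0,"wy": 0,"wz": 0,"grip": 0},
  {"dx": 0,"dy": 0,"dz": -0.02,"wx": 0,"wy": 0,"wz": 0,"grip": 0},
])

```text
time_s: 5.32
position: [0.5369, 0.0566, 0.0514]
tcp_rot: [[0.999, 0.0, -0.036], [0.036, -0.0, 0.999], [0.0, -1.0, -0.0]]
force: [-0.6, 1.2, 0.1]
opening: 0.005
```

```bash
python3 - <<'E'
from h import *
print(np.round(bot.read_state()["force"],1))
P0=0
for f in("side.npz",None):
    z=np.load(f) if f else None
    p,d,K,T=(z["p"],z["d"],z["K"],z["T"]) if f else cap("side")
    P=cloud(d,K,T); m=(d>0)&(abs(P[...,0]-.545)<.008)&(P[...,2]>.035)&(P[...,2]<.065)&(P[...,1]<-.2)&(P[...,1]>-.35)
    print("tail y",np.sort(P[m][:,1])[:6].round(4),m.sum())
    m=(d>0)&(P[...,0]>.56)&(P[...,0]<.61)&(P[...,2]>.03)&(P[...,2]<.065)&(P[...,1]>-.035)&(P[...,1]<.08)
    print("pad y",np.percentile(P[m][:,1],[2,10,30]).round(4))
# rectify tail/pad crop from wrist view
a=cap("wrist")[0]; b=cap("side")[0][150:260,200:350]
out=np.hstack([cv2.resize(a,(440,330)),cv2.resize(b,(450,330))])[:,:,::-1]; cv2.imwrite("pics/push2.png",cv2.resize(out,(800,297)))
E
```

```text
[-0.6  1.2  0.1]
tail y [-0.2842 -0.2826 -0.2804 -0.2799 -0.2777 -0.2776] 107
pad y [0.0163 0.0185 0.0212]
tail y [-0.2832 -0.2829 -0.2808 -0.2799 -0.2798 -0.2796] 105
pad y [-0.0222 -0.02   -0.013 ]
```

Call:
drive_tool([
  {"dx": 0,"dy": 0,"dz": -0.02,"wx": 0,"wy": 0,"wz": 0,"grip": 0},
  {"dx": 0,"dy": 0,"dz": -0.02,"wx": 0,"wy": 0,"wz": 0,"grip": 0},
])

```text
time_s: 5.72
position: [0.537, 0.0553, 0.0514]
tcp_rot: [[0.999, 0.0, -0.036], [0.036, 0.0, 0.999], [0.0, -1.0, 0.0]]
force: [-0.6, 4.2, 0.5]
opening: 0.004
```

Call:
drive_tool([
  {"dx": 0,"dy": 0,"dz": -0.02,"wx": 0,"wy": 0,"wz": 0,"grip": 0},
])

```text
time_s: 5.85
position: [0.537, 0.0552, 0.0514]
tcp_rot: [[0.999, 0.0, -0.035], [0.035, 0.001, 0.999], [0.0, -1.0, 0.001]]
force: [0.5, 7.6, 0.2]
opening: 0.004
```

Call:
drive_tool([
  {"dx": 0,"dy": 0,"dz": -0.02,"wx": 0,"wy": 0,"wz": 0,"grip": 0},
])

```text
time_s: 5.98
position: [0.537, 0.0552, 0.0514]
tcp_rot: [[0.999, 0.0, -0.034], [0.034, 0.002, 0.999], [0.0, -1.0, 0.002]]
force: [0.5, 10.1, 0.7]
opening: 0.007
```

The jaw bottomed hard at TCP y = 0.0552: force rose to 10 N with no motion, after 39 mm of travel and a button peak earlier. Now I'll retreat, lift, and carry over to the handle.

Call:
drive_tool([
  {"dx": 0,"dy": 0,"dz": 0.3,"wx": 0,"wy": 0,"wz": 0,"grip": 0},
  {"dx": 0,"dy": -0.9,"dz": 0,"wx": 0,"wy": 0,"wz": 0,"grip": 0},
  {"dx": 0,"dy": -0.9,"dz": 0,"wx": 0,"wy": 0,"wz": 0,"grip": 87},
  {"dx": -0.3,"dy": -0.7,"dz": -0.9,"wx": 0,"wy": 0,"wz": 0,"grip": 87},
  {"dx": -0.3,"dy": 0,"dz": -1,"wx": 0,"wy": 0,"wz": 0,"grip": 87},
  {"dx": -0.3,"dy": 0,"dz": -1,"wx": 0,"wy": 0,"wz": 0,"grip": 87},
  {"dx": -0.3,"dy": 0,"dz": -1,"wx": 0,"wy": 0,"wz": 0,"grip": 87},
  {"dx": -0.3,"dy": 0,"dz": -1,"wx": 0,"wy": 0,"wz": 0,"grip": 87},
])

```text
time_s: 6.98
position: [0.4834, -0.1338, 0.1515]
tcp_rot: [[0.999, 0.0, -0.037], [0.037, -0.001, 0.999], [0.0, -1.0, -0.001]]
force: [-0.0, -0.5, -0.6]
opening: 0.607
```

Call:
drive_tool([
  {"dx": 0,"dy": 0,"dz": -1,"wx": 0,"wy": 0,"wz": 0,"grip": 87},
  {"dx": 0,"dy": 0,"dz": -1,"wx": 0,"wy": -0.11,"wz": 0,"grip": 87},
  {"dx": 0,"dy": 0,"dz": 0,"wx": 0,"wy": -0.11,"wz": 0,"grip": 87},
  {"dx": 0,"dy": 0,"dz": 0,"wx": 0,"wy": -0.11,"wz": 0,"grip": 87},
  {"dx": 0,"dy": 0,"dz": 0,"wx": 0,"wy": -0.11,"wz": 0,"grip": 87},
  {"dx": 0,"dy": 0,"dz": 0,"wx": 0,"wy": -0.11,"wz": 0,"grip": 87},
  {"dx": 0,"dy": 0,"dz": 0,"wx": 0,"wy": -0.11,"wz": 0,"grip": 87},
  {"dx": 0,"dy": 0,"dz": 0,"wx": 0,"wy": -0.11,"wz": 0,"grip": 87},
])

```text
time_s: 7.98
position: [0.4866, -0.2125, 0.1514]
tcp_rot: [[0.313, -0.0, -0.95], [0.95, -0.001, 0.313], [-0.001, -1.0, -0.0]]
force: [0.6, 0.5, 0.4]
opening: 1.0
```

Call:
drive_tool([
  {"dx": 0,"dy": 0,"dz": 0,"wx": 0,"wy": -0.11,"wz": 0,"grip": 87},
  {"dx": 0,"dy": 0,"dz": 0,"wx": 0,"wy": -0.11,"wz": 0,"grip": 87},
  {"dx": 0,"dy": 0,"dz": 0,"wx": 0,"wy": 0,"wz": 0,"grip": 87},
])

```text
time_s: 8.35
position: [0.4866, -0.2124, 0.1514]
tcp_rot: [[-0.019, -0.0, -1.0], [1.0, -0.001, -0.019], [-0.001, -1.0, 0.0]]
force: [0.4, -0.6, 1.1]
opening: 1.003
```

```bash
python3 - <<'E'
from h import *
s=bot.read_state(); print(s["position"],np.round(s["tcp_rot"],3).tolist(),np.round(s["joint_positions"],1))
p,d,K,T=cap("wrist"); np.savez("w2.npz",p=p,d=d,K=K,T=T)
P=cloud(d,K,T); ok=d>0
for x in np.arange(.43,.52,.015):
    m=ok&(abs(P[...,0]-x)<.0075)&(P[...,2]>.035)&(P[...,2]<.07)&(abs(P[...,1]+.2)<.06)
    q=P[m]; h,e=np.histogram(q[:,1],np.arange(-.26,-.14,.003)); print(round(x,3),{round(float(e[i])+.0015,4):int(h[i]) for i in range(len(h)) if h[i]>2})
for (u,v) in(): pass
cv2.imwrite("pics/w2.png",cv2.resize(np.hstack([p,cap("side")[0]]),(800,300))[:,:,::-1])
E
```

```text
[ 0.48657329 -0.21242905  0.15139244] [[-0.019, -0.0, -1.0], [1.0, -0.001, -0.019], [-0.001, -1.0, 0.0]] [-3.560e+01  3.080e+01  1.006e+02 -1.000e-01  4.860e+01 -1.267e+02]
0.43 {-0.2285: 26, -0.2255: 61, -0.2225: 66, -0.2195: 67, -0.2165: 68, -0.2135: 63, -0.2105: 56, -0.2075: 66, -0.2045: 44}
0.445 {-0.2285: 14, -0.2255: 58, -0.2225: 71, -0.2195: 72, -0.2165: 61, -0.2135: 71, -0.2105: 75, -0.2075: 70, -0.2045: 40, -0.1745: 43, -0.1715: 42, -0.1685: 38, -0.1655: 23, -0.1625: 5}
0.46 {-0.2285: 12, -0.2255: 58, -0.2225: 71, -0.2195: 59, -0.2165: 68, -0.2135: 71, -0.2105: 65, -0.2075: 61, -0.2045: 55, -0.1775: 49, -0.1745: 86, -0.1715: 67, -0.1685: 61, -0.1655: 46, -0.1625: 12}
0.475 {-0.2255: 57, -0.2225: 69, -0.2195: 54, -0.2165: 70, -0.2135: 58, -0.2105: 60, -0.2075: 67, -0.2045: 57, -0.1775: 90, -0.1745: 64, -0.1715: 61, -0.1685: 56, -0.1655: 15}
0.49 {-0.2255: 47, -0.2225: 49, -0.2195: 66, -0.2165: 61, -0.2135: 56, -0.2105: 69, -0.2075: 51, -0.2045: 62, -0.1805: 8, -0.1775: 95, -0.1745: 65, -0.1715: 55, -0.1685: 46, -0.1655: 5}
0.505 {-0.2255: 30, -0.2225: 48, -0.2195: 65, -0.2165: 48, -0.2135: 65, -0.2105: 49, -0.2075: 66, -0.2045: 47, -0.2015: 16, -0.1805: 53, -0.1775: 64, -0.1745: 60, -0.1715: 52, -0.1685: 28}
0.52 {-0.2255: 44, -0.2225: 52, -0.2195: 61, -0.2165: 51, -0.2135: 52, -0.2105: 56, -0.2075: 51, -0.2045: 66, -0.2015: 47, -0.1985: 52, -0.1955: 53, -0.1925: 51, -0.1895: 55, -0.1865: 54, -0.1835: 61, -0.1805: 77, -0.1775: 65, -0.1745: 56, -0.1715: 54, -0.1685: 50, -0.1655: 51, -0.1625: 61, -0.1595: 47, -0.1565: 18}
```

View pics/w2.png

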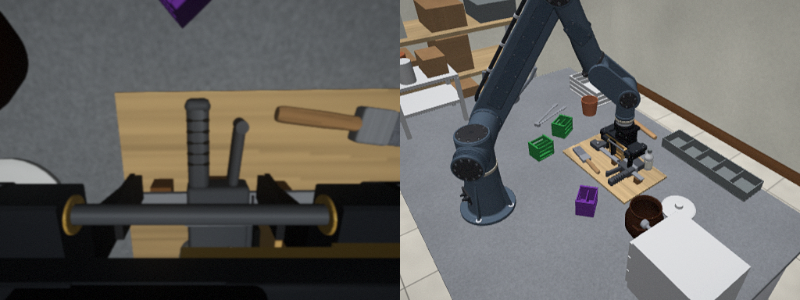

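Wrist view (left half): the handle is at (198,140) and the trigger at (238,150), both between the open fingers. The brush is clear at (330,115). Depth puts the handle at y −0.227 to −0.203 and the trigger's outer face at −0.166, so the squeeze point is y ≈ −0.197. I'll descend at y = −0.203.

Call:
drive_tool([
  {"dx": 0.235,"dy": 0.5,"dz": -0.04,"wx": 0,"wy": -0.011,"wz": 0,"grip": 87},
  {"dx": 0,"dy": 0.8,"dz": 0,"wx": 0,"wy": 0,"wz": 0,"grip": 87},
  {"dx": 0,"dy": 0.8,"dz": 0,"wx": 0,"wy": 0,"wz": 0,"grip": 87},
  {"dx": 0,"dy": 0.56,"dz": 0,"wx": 0,"wy": 0,"wz": 0,"grip": 87},
  {"dx": 0,"dy": 0,"dz": 0,"wx": 0,"wy": 0,"wz": 0,"grip": 87},
])

```text
time_s: 9.07
position: [0.487, -0.2023, 0.0435]
tcp_rot: [[-0.036, -0.003, -0.999], [0.999, 0.002, -0.036], [0.002, -1.0, 0.003]]
force: [0.5, 0.7, -0.1]
opening: 1.001
```

Call:
drive_tool([
  {"dx": -0.12,"dy": 0,"dz": 0,"wx": 0,"wy": 0,"wz": 0,"grip": 70},
  {"dx": 0,"dy": 0,"dz": 0,"wx": 0,"wy": 0,"wz": 0,"grip": 50},
  {"dx": 0,"dy": 0,"dz": 0,"wx": 0,"wy": 0,"wz": 0,"grip": 38},
  {"dx": 0,"dy": 0,"dz": 0,"wx": 0,"wy": 0,"wz": 0,"grip": 38},
  {"dx": 0,"dy": 0,"dz": 0,"wx": 0,"wy": 0,"wz": 0,"grip": 38},
  {"dx": 0,"dy": 0,"dz": 0,"wx": 0,"wy": 0,"wz": 0,"grip": 38},
])

```text
time_s: 9.82
position: [0.4876, -0.2059, 0.0453]
tcp_rot: [[-0.037, -0.001, -0.999], [0.999, 0.002, -0.037], [0.002, -1.0, 0.001]]
force: [1.3, 3.3, -4.3]
opening: 0.462
```

```bash
cat > m.py <<'E'
from h import *
s=bot.read_state(); print("t",s["time_s"],"open mm",round(s["opening"]*87,1),np.round(s["force"],1),np.round(s["position"],4))
p,d,K,T=cap("side"); P=cloud(d,K,T); ok=d>0
m=ok&(abs(P[...,0]-.545)<.008)&(P[...,2]>.035)&(P[...,2]<.065)&(P[...,1]<-.2)&(P[...,1]>-.35)
print("tail y",np.sort(P[m][:,1])[:5].round(4))
hsv=cv2.cvtColor(p,cv2.COLOR_RGB2HSV)
for n in("side","scene"):
    if n=="scene": p,d,K,T=cap(n); P=cloud(d,K,T); ok=d>0
    m=ok&(P[...,0]>.56)&(P[...,0]<.61)&(P[...,2]>.03)&(P[...,2]<.062)&(P[...,1]>-.1)&(P[...,1]<.08)&(p.max(2).astype(int)-p.min(2)<25)
    q=P[m]; print(n,"endpad/jaw y",np.percentile(q[:,1],[3,10,50,97]).round(4) if len(q) else 0,len(q))
    m=ok&(P[...,0]>.56)&(P[...,0]<.65)&(P[...,2]>.075)&(P[...,2]<.1)&(P[...,1]>-.17)&(P[...,1]<-.0)&(p[...,0].astype(int)-p[...,2]>40)
    q=P[m]; print("  holder y",np.percentile(q[:,1],[2,98]).round(4),"x",np.percentile(q[:,0],[2,98]).round(4))
E
python3 m.py
```

```text
t 9.825 open mm 40.2 [ 1.3  3.3 -4.3] [ 0.4876 -0.2059  0.0453]
tail y [-0.2901 -0.287  -0.2868 -0.2867 -0.2867]
side endpad/jaw y [-0.025  -0.0207 -0.008   0.0126] 48
  holder y [-0.1316 -0.0425] x [0.5691 0.6387]
scene endpad/jaw y [-0.0271 -0.0242 -0.0082  0.0188] 168
  holder y [-0.1316 -0.0433] x [0.5666 0.6384]
```

The first pull drew the bar one tooth: tail −7 mm, end jaw the same. Repeating.

Call:
drive_tool([
  {"dx": 0,"dy": 0,"dz": 0,"wx": 0,"wy": 0,"wz": 0,"grip": 87},
  {"dx": 0,"dy": 0,"dz": 0,"wx": 0,"wy": 0,"wz": 0,"grip": 87},
  {"dx": 0,"dy": 0,"dz": 0,"wx": 0,"wy": 0,"wz": 0,"grip": 87},
  {"dx": 0,"dy": 0,"dz": 0,"wx": 0,"wy": 0,"wz": 0,"grip": 87},
  {"dx": 0,"dy": 0,"dz": 0,"wx": 0,"wy": 0,"wz": 0,"grip": 87},
  {"dx": 0,"dy": 0,"dz": 0,"wx": 0,"wy": 0,"wz": 0,"grip": 87},
])

```text
time_s: 10.68
position: [0.4885, -0.2081, 0.0451]
tcp_rot: [[-0.037, 0.001, -0.999], [0.999, -0.001, -0.037], [-0.001, -1.0, -0.001]]
force: [-1.0, 2.8, 1.1]
opening: 0.978
```

Call:
drive_tool([
  {"dx": 0,"dy": 0,"dz": 0,"wx": 0,"wy": 0,"wz": 0,"grip": 38},
  {"dx": 0,"dy": 0,"dz": 0,"wx": 0,"wy": 0,"wz": 0,"grip": 38},
  {"dx": 0,"dy": 0,"dz": 0,"wx": 0,"wy": 0,"wz": 0,"grip": 38},
  {"dx": 0,"dy": 0,"dz": 0,"wx": 0,"wy": 0,"wz": 0,"grip": 38},
  {"dx": 0,"dy": 0,"dz": 0,"wx": 0,"wy": 0,"wz": 0,"grip": 38},
  {"dx": 0,"dy": 0,"dz": 0,"wx": 0,"wy": 0,"wz": 0,"grip": 38},
])

```text
time_s: 11.42
position: [0.488, -0.2059, 0.0449]
tcp_rot: [[-0.037, -0.001, -0.999], [0.999, 0.002, -0.037], [0.002, -1.0, 0.001]]
force: [0.2, 5.3, 2.3]
opening: 0.464
```

```bash
python3 m.py
```

```text
t 11.425 open mm 40.3 [0.2 5.3 2.3] [ 0.488  -0.2059  0.0449]
tail y [-0.2958 -0.2949 -0.2948 -0.2947 -0.2944]
side endpad/jaw y [-0.0247 -0.0219 -0.0138  0.0086] 36
  holder y [-0.1307 -0.0429] x [0.5681 0.6368]
scene endpad/jaw y [-0.0363 -0.0327 -0.0156  0.0115] 175
  holder y [-0.1317 -0.0436] x [0.5678 0.6376]
```

Call:
drive_tool([
  {"dx": 0,"dy": 0,"dz": 0,"wx": 0,"wy": 0,"wz": 0,"grip": 87},
  {"dx": 0,"dy": 0,"dz": 0,"wx": 0,"wy": 0,"wz": 0,"grip": 87},
  {"dx": 0,"dy": 0,"dz": 0,"wx": 0,"wy": 0,"wz": 0,"grip": 87},
  {"dx": 0,"dy": 0,"dz": 0,"wx": 0,"wy": 0,"wz": 0,"grip": 87},
  {"dx": 0,"dy": 0,"dz": 0,"wx": 0,"wy": 0,"wz": 0,"grip": 87},
  {"dx": 0,"dy": 0,"dz": 0,"wx": 0,"wy": 0,"wz": 0,"grip": 87},
  {"dx": 0,"dy": 0,"dz": 0,"wx": 0,"wy": 0,"wz": 0,"grip": 87},
])

```text
time_s: 12.4
position: [0.4887, -0.2081, 0.045]
tcp_rot: [[-0.037, 0.001, -0.999], [0.999, -0.001, -0.037], [-0.001, -1.0, -0.001]]
force: [0.8, 1.3, 1.0]
opening: 0.995
```

Call:
drive_tool([
  {"dx": 0,"dy": 0,"dz": 0,"wx": 0,"wy": 0,"wz": 0,"grip": 38},
  {"dx": 0,"dy": 0,"dz": 0,"wx": 0,"wy": 0,"wz": 0,"grip": 38},
  {"dx": 0,"dy": 0,"dz": 0,"wx": 0,"wy": 0,"wz": 0,"grip": 38},
  {"dx": 0,"dy": 0,"dz": 0,"wx": 0,"wy": 0,"wz": 0,"grip": 38},
  {"dx": 0,"dy": 0,"dz": 0,"wx": 0,"wy": 0,"wz": 0,"grip": 38},
  {"dx": 0,"dy": 0,"dz": 0,"wx": 0,"wy": 0,"wz": 0,"grip": 38},
])

```text
time_s: 13.15
position: [0.488, -0.2059, 0.0448]
tcp_rot: [[-0.037, -0.001, -0.999], [0.999, 0.002, -0.037], [0.002, -1.0, 0.0]]
force: [2.2, 5.9, -0.2]
opening: 0.462
```

```bash
python3 m.py
```

```text
t 13.15 open mm 40.2 [ 2.2  5.9 -0.2] [ 0.488  -0.2059  0.0448]
tail y [-0.3059 -0.3043 -0.3036 -0.3031 -0.3016]
side endpad/jaw y [-0.03   -0.0283 -0.019   0.0012] 25
  holder y [-0.1336 -0.0425] x [0.5671 0.6409]
scene endpad/jaw y [-0.0433 -0.039  -0.0222  0.0046] 177
  holder y [-0.1335 -0.0449] x [0.569  0.6386]
```

The end pad has just reached the holder, at y ≈ −0.043. From here I'll close gently with ramps.

Call:
drive_tool([
  {"dx": 0,"dy": 0,"dz": 0,"wx": 0,"wy": 0,"wz": 0,"grip": 87},
  {"dx": 0,"dy": 0,"dz": 0,"wx": 0,"wy": 0,"wz": 0,"grip": 87},
  {"dx": 0,"dy": 0,"dz": 0,"wx": 0,"wy": 0,"wz": 0,"grip": 87},
  {"dx": 0,"dy": 0,"dz": 0,"wx": 0,"wy": 0,"wz": 0,"grip": 87},
  {"dx": 0,"dy": 0,"dz": 0,"wx": 0,"wy": 0,"wz": 0,"grip": 87},
  {"dx": 0,"dy": 0,"dz": 0,"wx": 0,"wy": 0,"wz": 0,"grip": 87},
  {"dx": 0,"dy": 0,"dz": 0,"wx": 0,"wy": 0,"wz": 0,"grip": 87},
])

```text
time_s: 14.12
position: [0.4886, -0.2081, 0.045]
tcp_rot: [[-0.038, 0.001, -0.999], [0.999, -0.001, -0.038], [-0.001, -1.0, -0.001]]
force: [1.0, 1.9, -0.8]
opening: 0.991
```

Call:
drive_tool([
  {"dx": 0,"dy": 0,"dz": 0,"wx": 0,"wy": 0,"wz": 0,"grip": 74},
  {"dx": 0,"dy": 0,"dz": 0,"wx": 0,"wy": 0,"wz": 0,"grip": 66},
  {"dx": 0,"dy": 0,"dz": 0,"wx": 0,"wy": 0,"wz": 0,"grip": 60},
  {"dx": 0,"dy": 0,"dz": 0,"wx": 0,"wy": 0,"wz": 0,"grip": 55},
  {"dx": 0,"dy": 0,"dz": 0,"wx": 0,"wy": 0,"wz": 0,"grip": 50},
  {"dx": 0,"dy": 0,"dz": 0,"wx": 0,"wy": 0,"wz": 0,"grip": 45},
  {"dx": 0,"dy": 0,"dz": 0,"wx": 0,"wy": 0,"wz": 0,"grip": 41},
  {"dx": 0,"dy": 0,"dz": 0,"wx": 0,"wy": 0,"wz": 0,"grip": 38},
])

```text
time_s: 15.12
position: [0.4878, -0.2059, 0.0447]
tcp_rot: [[-0.037, -0.001, -0.999], [0.999, 0.003, -0.037], [0.003, -1.0, 0.001]]
force: [1.7, 5.6, 0.1]
opening: 0.462
```

```bash
python3 m.py
```

```text
t 15.125 open mm 40.2 [1.7 5.6 0.1] [ 0.4878 -0.2059  0.0447]
tail y [-0.3107 -0.3099 -0.3083 -0.3078 -0.3067]
side endpad/jaw y [-0.0309 -0.029  -0.0228 -0.0057] 18
  holder y [-0.1379 -0.0492] x [0.569  0.6414]
scene endpad/jaw y [-0.0491 -0.0447 -0.027   0.0007] 188
  holder y [-0.138  -0.0492] x [0.5687 0.6386]
```

Call:
drive_tool([
  {"dx": 0,"dy": 0,"dz": 0,"wx": 0,"wy": 0,"wz": 0,"grip": 87},
  {"dx": 0,"dy": 0,"dz": 0,"wx": 0,"wy": 0,"wz": 0,"grip": 87},
  {"dx": 0,"dy": 0,"dz": 0,"wx": 0,"wy": 0,"wz": 0,"grip": 87},
  {"dx": 0,"dy": 0,"dz": 0,"wx": 0,"wy": 0,"wz": 0,"grip": 87},
  {"dx": 0,"dy": 0,"dz": 0,"wx": 0,"wy": 0,"wz": 0,"grip": 87},
  {"dx": 0,"dy": 0,"dz": 0,"wx": 0,"wy": 0,"wz": 0,"grip": 87},
  {"dx": 0,"dy": 0,"dz": 0,"wx": 0,"wy": 0,"wz": 0,"grip": 87},
])

```text
time_s: 16.1
position: [0.4883, -0.208, 0.045]
tcp_rot: [[-0.038, 0.001, -0.999], [0.999, -0.001, -0.038], [-0.001, -1.0, -0.0]]
force: [-0.7, 1.7, -0.4]
opening: 0.994
```

Call:
drive_tool([
  {"dx": 0,"dy": 0,"dz": 0,"wx": 0,"wy": 0,"wz": 0,"grip": 74},
  {"dx": 0,"dy": 0,"dz": 0,"wx": 0,"wy": 0,"wz": 0,"grip": 66},
  {"dx": 0,"dy": 0,"dz": 0,"wx": 0,"wy": 0,"wz": 0,"grip": 60},
  {"dx": 0,"dy": 0,"dz": 0,"wx": 0,"wy": 0,"wz": 0,"grip": 56},
  {"dx": 0,"dy": 0,"dz": 0,"wx": 0,"wy": 0,"wz": 0,"grip": 53},
  {"dx": 0,"dy": 0,"dz": 0,"wx": 0,"wy": 0,"wz": 0,"grip": 50},
])

```text
time_s: 16.85
position: [0.487, -0.2002, 0.0445]
tcp_rot: [[-0.031, -0.004, -1.0], [0.999, 0.012, -0.031], [0.012, -1.0, 0.003]]
force: [6.9, 22.2, 1.0]
opening: 0.603
```

Call:
drive_tool([
  {"dx": 0,"dy": 0,"dz": 0,"wx": 0,"wy": 0,"wz": 0,"grip": 47},
  {"dx": 0,"dy": 0,"dz": 0,"wx": 0,"wy": 0,"wz": 0,"grip": 44},
  {"dx": 0,"dy": 0,"dz": 0,"wx": 0,"wy": 0,"wz": 0,"grip": 41},
  {"dx": 0,"dy": 0,"dz": 0,"wx": 0,"wy": 0,"wz": 0,"grip": 38},
  {"dx": 0,"dy": 0,"dz": 0,"wx": 0,"wy": 0,"wz": 0,"grip": 38},
])

```text
time_s: 17.48
position: [0.4873, -0.2064, 0.0445]
tcp_rot: [[-0.037, -0.002, -0.999], [0.999, 0.003, -0.037], [0.003, -1.0, 0.002]]
force: [-0.3, 5.1, -2.8]
opening: 0.45
```

```bash
python3 m.py
```

```text
t 17.475 open mm 39.2 [-0.3  5.1 -2.8] [ 0.4873 -0.2064  0.0445]
tail y [-0.3095 -0.3093 -0.3091 -0.3075 -0.3071]
side endpad/jaw y [-0.0692 -0.0295 -0.0238 -0.0058] 23
  holder y [-0.1369 -0.0512] x [0.5697 0.6407]
scene endpad/jaw y [-0.0483 -0.0439 -0.0266 -0.0003] 174
  holder y [-0.1376 -0.0494] x [0.5687 0.6385]
```

The load built to 22 N at an opening of 52 mm, then fell off again with no further bar travel. I need to look.

```bash
python3 - <<'E'
from h import *
a=cap("side")[0][160:250,230:350]; b=cap("scene")[0][155:240,150:300]; w,d,K,T=cap("wrist")
cv2.imwrite("pics/l3.png",np.vstack([np.hstack([cv2.resize(a,(400,300),interpolation=2),cv2.resize(b,(400,300),interpolation=2)]),np.hstack([cv2.resize(w,(400,300)),np.zeros((300,400,3),np.uint8)])])[:,:,::-1])
P=cloud(d,K,T); ok=d>0
for x in (.44,.455,.47,.485,.52):
    m=ok&(abs(P[...,0]-x)<.0075)&(P[...,2]>.03)&(P[...,2]<.07)&(abs(P[...,1]+.2)<.06)
    q=P[m]; h,e=np.histogram(q[:,1],np.arange(-.26,-.14,.003)); print(round(x,3),{round(float(e[i])+.0015,4):int(h[i]) for i in range(len(h)) if h[i]>2})
E
```

```text
0.44 {-0.2285: 69, -0.2255: 202, -0.2225: 224, -0.2195: 210, -0.2165: 218, -0.2135: 224, -0.2105: 210, -0.2075: 214, -0.2045: 138}
0.455 {-0.2285: 26, -0.2255: 154, -0.2225: 187, -0.2195: 201, -0.2165: 195, -0.2135: 194, -0.2105: 196, -0.2075: 191, -0.2045: 148, -0.2015: 242, -0.1985: 259, -0.1955: 252, -0.1925: 207, -0.1895: 49}
0.47 {-0.2405: 12, -0.2375: 104, -0.2345: 190, -0.2315: 198, -0.2285: 113, -0.2255: 144, -0.2225: 169, -0.2195: 184, -0.2165: 188, -0.2135: 178, -0.2105: 184, -0.2075: 180, -0.2045: 157, -0.2015: 113, -0.1985: 177, -0.1955: 175, -0.1925: 167, -0.1895: 70, -0.1865: 181, -0.1835: 227, -0.1805: 196, -0.1775: 97, -0.1745: 10}
0.485 {-0.2315: 28, -0.2285: 62, -0.2255: 85, -0.2225: 56, -0.2195: 49, -0.2165: 47, -0.2135: 52, -0.2105: 47, -0.2075: 48, -0.2045: 62, -0.2015: 17, -0.1985: 63, -0.1955: 53, -0.1925: 52, -0.1895: 43, -0.1865: 91, -0.1835: 6}
0.52 {-0.2255: 17, -0.2225: 23, -0.2195: 13, -0.2165: 11, -0.2135: 8, -0.2105: 8, -0.2075: 12, -0.2045: 22, -0.2015: 45, -0.1985: 75, -0.1955: 70, -0.1925: 20, -0.1895: 16, -0.1865: 19, -0.1835: 25, -0.1805: 63, -0.1775: 45, -0.1745: 21}
```

View pics/l3.png

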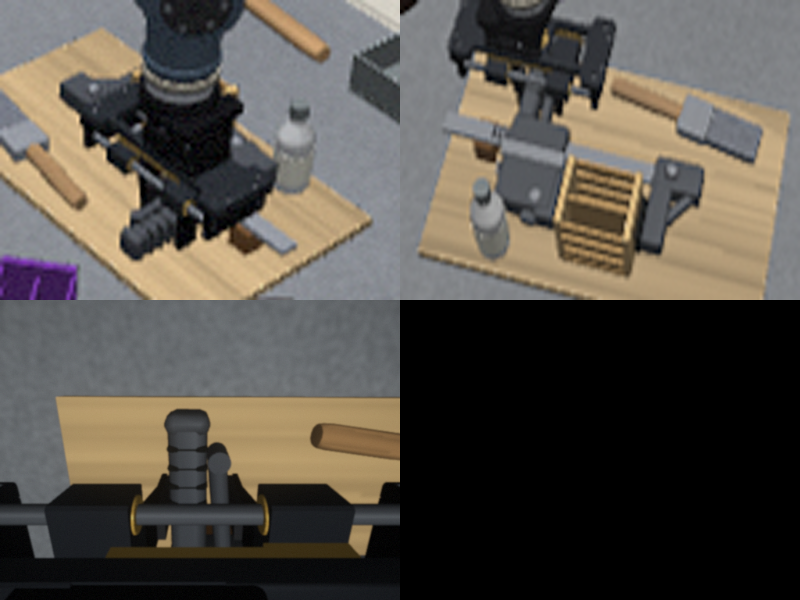

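Side crop: both fingers are on the handle and trigger, with the tail at (290,245). Scene crop: the holder sits between head (560,170) and end pad (645,190) with no clear gap. I'll measure tail, jaw and head gap more precisely, averaging frames, before and after a release.

```bash
cat > m2.py <<'E'
from h import *
s=bot.read_state(); print("t",s["time_s"],"open",round(s["opening"]*87,1),np.round(s["force"],1),np.round(s["position"],4))
C=np.array([.5387,0]); ya=np.array([-.037,.9993]); xa=np.array([.9993,.037])
def loc(P): r=P[:,:2]-C; return r@xa, r@ya, P[:,2]
def prof(Q,sel,sgn):
    x,y,z=loc(Q); return y[sel(x,y,z)]
for n in("side","scene"):
    Ps=[];
    for i in range(3):
        p,d,K,T=cap(n); P=cloud(d,K,T); m=d>0; Ps.append(np.c_[P[m],p[m]])
    Q=np.concatenate(Ps); x,y,z=loc(Q); sat=Q[:,3:].max(1)-Q[:,3:].min(1)
    t=(abs(x)<.007)&(abs(z-.045)<.006)&(y<-.24)&(y>-.36)&(sat<30); print(n,"tail",np.percentile(y[t],[1,3,6]).round(4),t.sum())
    j=(abs(x)<.012)&(z>.05)&(z<.062)&(y>-.03)&(y<.09); print("  jaw block y",np.percentile(y[j],[3,97]).round(4),j.sum())
    j=(x>.036)&(x<.072)&(z>.048)&(z<.062)&(y>-.075)&(y<.05)&(sat<30); print("  endjaw arm y",np.percentile(y[j],[2,5,97]).round(4),j.sum())
    j=(x>.036)&(x<.072)&(z>.045)&(z<.065)&(y<-.1)&(y>-.2)&(sat<30); print("  head y max",np.percentile(y[j],[90,95,98]).round(4),j.sum())
    j=(x>.03)&(x<.11)&(z>.074)&(z<.095)&(y<-.0)&(y>-.18)&(sat>40); print("  holder y",np.percentile(y[j],[1,2,98,99]).round(4),j.sum())
E
python3 m2.py
```

```text
t 17.725 open 38.8 [ 0.4  5.8 -2.9] [ 0.4873 -0.2065  0.0445]
side tail [-0.3111 -0.3102 -0.3091] 158
  jaw block y [-0.0285  0.0175] 155
  endjaw arm y [-0.0311 -0.031  -0.0202] 20
  head y max [-0.1739 -0.171  -0.1694] 126
  holder y [-0.1412 -0.1407 -0.0511 -0.0506] 45
scene tail [-0.312  -0.3111 -0.3086] 238
  jaw block y [-0.0283  0.014 ] 263
  endjaw arm y [-0.0521 -0.0508 -0.0186] 333
  head y max [-0.1547 -0.1524 -0.1496] 504
  holder y [-0.1404 -0.14   -0.0518 -0.0517] 542
```

Call:
drive_tool([
  {"dx": 0,"dy": 0,"dz": 0,"wx": 0,"wy": 0,"wz": 0,"grip": 87},
  {"dx": 0,"dy": 0,"dz": 0,"wx": 0,"wy": 0,"wz": 0,"grip": 87},
  {"dx": 0,"dy": 0,"dz": 0,"wx": 0,"wy": 0,"wz": 0,"grip": 87},
  {"dx": 0,"dy": 0,"dz": 0,"wx": 0,"wy": 0,"wz": 0,"grip": 87},
  {"dx": 0,"dy": 0,"dz": 0,"wx": 0,"wy": 0,"wz": 0,"grip": 87},
  {"dx": 0,"dy": 0,"dz": 0,"wx": 0,"wy": 0,"wz": 0,"grip": 87},
  {"dx": 0,"dy": 0,"dz": 0,"wx": 0,"wy": 0,"wz": 0,"grip": 87},
])

```text
time_s: 18.9
position: [0.4887, -0.2081, 0.0451]
tcp_rot: [[-0.038, 0.001, -0.999], [0.999, -0.001, -0.038], [-0.001, -1.0, -0.001]]
force: [-0.6, 2.2, 0.5]
opening: 0.997
```

```bash
python3 m2.py
```

```text
t 18.9 open 86.8 [-0.6  2.2  0.5] [ 0.4887 -0.2081  0.0451]
side tail [-0.3108 -0.3098 -0.3088] 166
  jaw block y [-0.0285  0.0159] 150
  endjaw arm y [-0.0323 -0.0321 -0.0216] 18
  head y max [-0.1751 -0.1727 -0.1696] 116
  holder y [-0.1411 -0.1405 -0.05   -0.0497] 44
scene tail [-0.3103 -0.3085 -0.3074] 221
  jaw block y [-0.0285  0.0148] 259
  endjaw arm y [-0.0521 -0.051  -0.0163] 354
  head y max [-0.1541 -0.1521 -0.1493] 494
  holder y [-0.1406 -0.14   -0.052  -0.0517] 540
```

```bash
python3 - <<'E'
from h import *
C=np.array([.5387,0]); ya=np.array([-.037,.9993]); xa=np.array([.9993,.037])
for f in("wrist.npz","side.npz","scene.npz"):
    z=np.load(f); P=cloud(z["d"],z["K"],z["T"]); m=z["d"]>0; Q=P[m]; c=z["p"][m].astype(int); r=Q[:,:2]-C; x=r@xa;y=r@ya;h=Q[:,2]
    for a,b in((.0,.02),(.034,.055),(.055,.074)):
        s=(x>a)&(x<b)&(h>.035)&(h<.068)&(y<-.1)&(y>-.2)&((c.max(1)-c.min(1))<30)
        H,e=np.histogram(y[s],np.arange(-.18,-.1,.003)); print(f,a,{round(float(e[i])+.0015,4):(int(H[i]),round(float(np.median(h[s][(y[s]>=e[i])&(y[s]<e[i+1])])),3)) for i in range(len(H)) if H[i]})
    s=(x>.03)&(x<.11)&(h>.074)&(h<.095)&(y<0)&(y>-.18)&((c.max(1)-c.min(1))>40); print("holder",np.percentile(y[s],[1,2,98,99]).round(4))
z=np.load("wrist.npz")
for yy in(-.152,-.144,-.134):
    pt=C+.05*xa+yy*ya; print(yy,proj([pt[0],pt[1],.056],z["K"],z["T"]).round(0))
E
```

```text
wrist.npz 0.0 {-0.1785: (27, 0.058), -0.1755: (26, 0.057), -0.1725: (32, 0.058), -0.1695: (30, 0.058), -0.1665: (30, 0.058), -0.1635: (32, 0.058), -0.1605: (30, 0.057), -0.1575: (37, 0.057), -0.1545: (40, 0.054), -0.1515: (18, 0.056), -0.1215: (1, 0.038), -0.1185: (3, 0.039), -0.1155: (18, 0.044), -0.1125: (15, 0.044), -0.1095: (19, 0.044), -0.1065: (18, 0.044), -0.1035: (19, 0.044)}
wrist.npz 0.034 {-0.1785: (32, 0.057), -0.1755: (33, 0.057), -0.1725: (32, 0.056), -0.1695: (31, 0.057), -0.1665: (30, 0.056), -0.1635: (36, 0.056), -0.1605: (39, 0.056), -0.1575: (28, 0.056)}
wrist.npz 0.055 {-0.1785: (28, 0.057), -0.1755: (21, 0.058), -0.1725: (37, 0.057), -0.1695: (31, 0.056), -0.1665: (29, 0.056), -0.1635: (30, 0.056), -0.1605: (34, 0.056), -0.1575: (13, 0.056), -0.1185: (1, 0.044), -0.1155: (2, 0.045), -0.1095: (1, 0.061)}
holder [-0.1345 -0.1341 -0.0445 -0.0443]
side.npz 0.0 {-0.1785: (2, 0.06), -0.1755: (4, 0.061), -0.1725: (4, 0.061), -0.1695: (4, 0.059), -0.1665: (2, 0.061), -0.1635: (5, 0.061), -0.1605: (3, 0.061), -0.1575: (3, 0.059), -0.1545: (4, 0.06), -0.1515: (3, 0.057), -
[... 1401 characters left out ...]
0.1785: (5, 0.055), -0.1755: (4, 0.058), -0.1725: (5, 0.056), -0.1695: (5, 0.056), -0.1665: (6, 0.056), -0.1635: (4, 0.057), -0.1605: (7, 0.057), -0.1575: (7, 0.053), -0.1545: (5, 0.054), -0.1515: (4, 0.053), -0.1485: (6, 0.057), -0.1455: (4, 0.057), -0.1425: (4, 0.057)}
scene.npz 0.055 {-0.1785: (5, 0.055), -0.1755: (5, 0.056), -0.1725: (6, 0.058), -0.1695: (6, 0.056), -0.1665: (4, 0.058), -0.1635: (5, 0.055), -0.1605: (5, 0.056), -0.1575: (4, 0.056), -0.1545: (5, 0.054), -0.1515: (6, 0.055), -0.1485: (2, 0.058), -0.1455: (6, 0.058), -0.1425: (3, 0.058), -0.1125: (1, 0.06), -0.1095: (1, 0.062)}
holder [-0.1353 -0.1342 -0.0462 -0.046 ]
-0.152 [233. 288.]
-0.144 [233. 283.]
-0.134 [232. 276.]
```

Head pad face is at about −0.141 in clamp coordinates and the holder now spans −0.1405 to −0.051. The end pad is at −0.052 and the tail-to-jaw distance is unchanged at 0.3285 (0.3285 after the click). So the jaw is still home and the pads are on the holder to about 1 mm. Now a slow squeeze with both fingers bearing evenly.

Call:
drive_tool([
  {"dx": 0.22,"dy": 0,"dz": 0,"wx": 0,"wy": 0,"wz": 0,"grip": 75},
  {"dx": 0,"dy": 0,"dz": 0,"wx": 0,"wy": 0,"wz": 0,"grip": 66},
  {"dx": 0,"dy": 0,"dz": 0,"wx": 0,"wy": 0,"wz": 0,"grip": 61},
  {"dx": -0.03,"dy": 0,"dz": 0,"wx": 0,"wy": 0,"wz": 0,"grip": 58},
])

```text
time_s: 19.7
position: [0.4874, -0.1979, 0.0448]
tcp_rot: [[-0.035, -0.001, -0.999], [0.999, 0.004, -0.035], [0.004, -1.0, 0.001]]
force: [4.5, 11.1, 0.9]
opening: 0.694
```

Call:
drive_tool([
  {"dx": -0.025,"dy": 0,"dz": 0,"wx": 0,"wy": 0,"wz": 0,"grip": 56},
  {"dx": -0.025,"dy": 0,"dz": 0,"wx": 0,"wy": 0,"wz": 0,"grip": 54},
])

```text
time_s: 19.95
position: [0.4873, -0.1984, 0.0447]
tcp_rot: [[-0.034, -0.002, -0.999], [0.999, 0.006, -0.034], [0.006, -1.0, 0.002]]
force: [4.9, 13.8, 2.0]
opening: 0.635
```

Call:
drive_tool([
  {"dx": -0.025,"dy": 0,"dz": 0,"wx": 0,"wy": 0,"wz": 0,"grip": 52},
  {"dx": 0,"dy": 0,"dz": 0,"wx": 0,"wy": 0,"wz": 0,"grip": 52},
])

```text
time_s: 20.2
position: [0.4873, -0.1997, 0.0447]
tcp_rot: [[-0.035, -0.002, -0.999], [0.999, 0.006, -0.035], [0.006, -1.0, 0.002]]
force: [3.2, 11.6, 1.4]
opening: 0.614
```

Call:
drive_tool([
  {"dx": -0.025,"dy": 0,"dz": 0,"wx": 0,"wy": 0,"wz": 0,"grip": 50},
  {"dx": -0.025,"dy": 0,"dz": 0,"wx": 0,"wy": 0,"wz": 0,"grip": 48},
])

```text
time_s: 20.45
position: [0.4873, -0.2007, 0.0447]
tcp_rot: [[-0.035, -0.002, -0.999], [0.999, 0.007, -0.035], [0.007, -1.0, 0.002]]
force: [5.9, 16.4, 3.8]
opening: 0.583
```

Call:
drive_tool([
  {"dx": -0.025,"dy": 0,"dz": 0,"wx": 0,"wy": 0,"wz": 0,"grip": 46},
  {"dx": -0.025,"dy": 0,"dz": 0,"wx": 0,"wy": 0,"wz": 0,"grip": 44},
])

```text
time_s: 20.7
position: [0.4874, -0.2041, 0.0448]
tcp_rot: [[-0.037, -0.002, -0.999], [0.999, 0.004, -0.037], [0.005, -1.0, 0.002]]
force: [3.6, 11.8, 2.0]
opening: 0.53
```

Call:
drive_tool([
  {"dx": -0.025,"dy": 0,"dz": 0,"wx": 0,"wy": 0,"wz": 0,"grip": 42},
  {"dx": -0.025,"dy": 0,"dz": 0,"wx": 0,"wy": 0,"wz": 0,"grip": 40},
])

```text
time_s: 20.95
position: [0.4875, -0.2055, 0.0447]
tcp_rot: [[-0.035, -0.002, -0.999], [0.999, 0.006, -0.035], [0.006, -1.0, 0.002]]
force: [4.9, 12.7, 3.0]
opening: 0.472
```

Call:
drive_tool([
  {"dx": 0,"dy": 0,"dz": 0,"wx": 0,"wy": 0,"wz": 0,"grip": 37},
  {"dx": 0,"dy": 0,"dz": 0,"wx": 0,"wy": 0,"wz": 0,"grip": 35},
  {"dx": 0,"dy": 0,"dz": 0,"wx": 0,"wy": 0,"wz": 0,"grip": 35},
])

```text
time_s: 21.32
position: [0.4876, -0.2066, 0.0447]
tcp_rot: [[-0.035, -0.002, -0.999], [0.999, 0.004, -0.035], [0.004, -1.0, 0.001]]
force: [2.7, 8.4, 0.6]
opening: 0.444
```

```bash
python3 m2.py
```

```text
t 21.325 open 38.6 [2.7 8.4 0.6] [ 0.4876 -0.2066  0.0447]
side tail [-0.3108 -0.3093 -0.3084] 165
  jaw block y [-0.0284  0.0171] 151
  endjaw arm y [-0.0294 -0.029  -0.0193] 20
  head y max [-0.1755 -0.1702 -0.1672] 125
  holder y [-0.1428 -0.1421 -0.0494 -0.049 ] 51
scene tail [-0.3121 -0.3111 -0.3086] 232
  jaw block y [-0.0282  0.0147] 266
  endjaw arm y [-0.052  -0.0506 -0.0181] 343
  head y max [-0.1545 -0.152  -0.1499] 490
  holder y [-0.1404 -0.1401 -0.052  -0.0518] 530
```

Call:
drive_tool([
  {"dx": 0,"dy": 0,"dz": 0,"wx": 0,"wy": 0,"wz": 0,"grip": 35},
  {"dx": 0,"dy": 0,"dz": 0,"wx": 0,"wy": 0,"wz": 0,"grip": 35},
  {"dx": 0,"dy": 0,"dz": 0,"wx": 0,"wy": 0,"wz": 0,"grip": 35},
  {"dx": 0,"dy": 0,"dz": 0,"wx": 0,"wy": 0,"wz": 0,"grip": 35},
])

```text
time_s: 22.12
position: [0.4876, -0.2066, 0.0447]
tcp_rot: [[-0.035, -0.002, -0.999], [0.999, 0.004, -0.035], [0.004, -1.0, 0.001]]
force: [2.5, 7.0, 1.2]
opening: 0.448
```

```bash
python3 - <<'E'
from h import *
b=cap("scene")[0][160:240,165:295]; a=cap("side")[0][160:250,230:350]
cv2.imwrite("pics/end.png",np.hstack([cv2.resize(b,(480,300),interpolation=2),cv2.resize(a,(320,300),interpolation=2)])[:,:,::-1])
E
```

```text
(no output)
```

View pics/end.png

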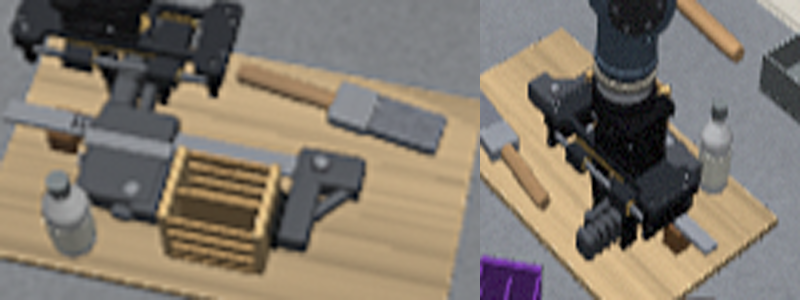

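The holder (220,210) sits between the head (135,165) and the end pad (285,210), intact. Handle and trigger are held between the fingers, and the bottle and brush are untouched. Handing in.

```bash
python3 -c "
from rig import workorder; print(workorder.hand_in())"
```

```text
the job is handed in; nothing more can be done
None
```

I pushed the end jaw home, pumped the trigger until both pads bore on the holder, and handed in at 22.2 s with handle and trigger still held squeezed. The gripper was holding with its fixed 30 N.

- **End jaw:** it moved about 39 mm and stopped hard. Force rose to 10.1 N there with no further motion, so I touched the 10 N brake limit briefly. The bar's tail stayed put up to the last check, about 1 mm before the stop. The click itself can't be seen, but the jaw's distance from the tail was unchanged after clamping.
- **Pulls:** I made six in all. The first four drew the bar in by about 28 mm and slid the holder to the head pad. The last two moved nothing, and the trigger resisted with 11–22 N instead of about 5 N.
- **Last checks:** the head pad face is at about −141 mm, the holder at −140.5 to −51.5 mm and the end pad at −52 mm along the bar, good to 1–2 mm. The holder, bottle and brush look undisturbed.
- **Less certain:** under load the trigger still reached its stop (opening about 39 mm), where I had expected it to stall earlier. During the fifth pull the 22 N reading fell back without the bar moving. I took this as give in the clamp, not crushed bamboo, since the holder's measured length stayed the same. I could not measure the pad force directly.

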